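# Close the microscope slide case

### The job

Put the fluorescent slides away in the dark: fold the upright retainer flap of the slide case fully down over the slide tray first, then swing the case's hinged cover fully shut over it, without slamming it. Only push with the fingertips or the outside of the fingers: do not pinch, grip or lift anything. Leave the slide tray in the case, and the small bottle, the jar and the lens standing around the case, where they are.

Things in the scene. Friction and masses are not known exactly. Their poses are not given: they have to be found in the camera images.
- case: Open slide case of grey plastic, fixed to the bench, 200 (x) by 200 (y) by 60 mm high, walls 8 mm. Origin: centre of its underside, on the bench. At yaw 0 its x points away from the robot, y to the robot's left, z up. Flap hinged along its right (-y) wall, cover along its left (+y) wall, hinge lines parallel to the case's x. Inside the left wall lies a foam strip with vial caps, 40 mm high.
- flap (a joint): Retainer flap's angle: 0 = folded flat over the tray (its stop), 1.57 = upright, limit 1.9. Starts roughly upright. Light friction hinge (0.08 N m): it stays where it is left, so it must be pushed all the way down: push from its -y side towards the case's +y, then press down. Folded, its upper face is 12 mm below the case's rim.
- flap_edge (a point): Middle of the flap's free edge, on its upper (outer) face, 115 mm from the hinge line.
- cover (a joint): Cover's angle: 0 = fully shut on the rim (its stop), 1.57 = upright, limit 2.1. Starts open, upright or leaning outwards. Stiff friction hinge (0.36 N m): it stays where it is left, so it must be pushed all the way down (1 to 3 N near the free edge): push from its outer +y side towards -y, then press down. It cannot close over a standing flap.
- cover_edge (a point): Middle of the cover's free edge, on its outer face, 200 mm from the hinge line.
- flap_panel: The flap's plain aluminium upper (outer) sheet, 165 mm along x, 115 mm from hinge to free edge, 4 mm thick. Origin: middle of the hinge line, at (x, y, z) = (0, -88, 48) mm in the case frame; y axis runs to the free edge. The upper face passes through the hinge line; sheet and pad (7 mm in all) lie below it when folded.
- flap_pad: The black pad on the flap's underside, 153 by 103 by 3 mm, 6 mm in from the edges. Origin as flap_panel. Touching it and flap_panel at once counts as pinching the flap.
- cover_shell: The cover's grey plastic outer slab, 200 mm along x, 200 mm from hinge to free edge. Origin: middle of the hinge line, at (0, 100, 60.5) mm in the case frame; -y axis runs to the free edge. The lining's face passes through the hinge line, the outer face is 13 mm above it when shut (9 mm slab, 4 mm lining), so the shut cover's top is 73.5 mm over the bench.
- cover_lining: The black lining on the cover's inner face, 184 by 184 by 4 mm, 8 mm in from the edges. Origin as cover_shell. Touching it and cover_shell at once counts as pinching the cover.
- slide_tray: Loose white tray holding four glass slides, 150 (x) by 105 (y) by 28 mm, about 0.25 kg, lying in the case under the flap's place; its top is 36 mm over the bench. Origin: centre of its underside. Not to be moved.
- oil_bottle: Small bottle, 34 mm across, 70 mm high, standing loose on the bench near the case. Origin: centre of its underside. Leave alone.
- objective: Steel microscope lens standing loose on the bench near the case, 36 mm across, 54 mm high, with a black band. Origin: centre of its underside. Leave alone.
- specimen_jar: Jar, 48 mm across, 55 mm high, standing loose on the bench near the case. Origin: centre of its underside. Leave alone.

How it is judged (in metres and radians):
On the way, in this order (a step that is already met when the one before it is completed fails the run):
1. the flap is folded fully down while the cover still stands open (value of joint flap below 0.1 rad and value of joint cover above 1 rad), for 0.2 s.
2. the cover is fully shut over the folded flap (value of joint flap below 0.1 rad and value of joint cover below 0.06 rad), for 0.2 s.
At the end, for the whole second after the job is handed in: Flap within 0.1 rad of folded flat and cover within 0.06 rad of fully shut and at rest; slide tray, bottle, lens and jar upright and within 20 mm of where they started (all of step 2 and angular speed of cover_shell below 0.1 rad/s and distance of each of slide_tray, oil_bottle, objective, specimen_jar from where it was at the start of the episode below 0.02 m and angle between slide_tray's own z axis and vertical below 0.2 rad and angle between each of oil_bottle, objective, specimen_jar's own z axis and vertical below 0.3 rad); the robot touches nothing.
It fails at once if the cover is swung down onto the standing flap (value of joint cover below 0.65 rad and value of joint flap above 0.3 rad).
It fails at once if the cover is slammed (faster than 3 rad/s) (velocity of joint cover below -3 rad/s).
It fails at once if the flap or the cover is pinched (both its faces touched at once) ((contact force between the fingers and flap_panel above 1.5 N and contact force between the fingers and flap_pad above 1.5 N) or (contact force between the fingers and cover_shell above 1.5 N and contact force between the fingers and cover_lining above 1.5 N)).
It fails at once if the slide tray is lifted, tipped or shifted by more than 20 mm (not (distance of slide_tray from where it was at the start of the episode below 0.02 m and angle between slide_tray's own z axis and vertical below 0.2 rad)).
It fails at once if the bottle, lens or jar is lifted, tipped or shifted by more than 20 mm (not (distance of each of oil_bottle, objective, specimen_jar from where it was at the start of the episode below 0.02 m and angle between each of oil_bottle, objective, specimen_jar's own z axis and vertical below 0.3 rad)).
It also fails if it takes over 58 s, if anything falls off the work surface, if the arm or the gripper's body presses on something with over 40 N, if the wrist force passes 120 N, or if a joint passes its speed limit or range.

### The arm

A 6-joint arm with a two-finger parallel gripper is mounted at the origin on the work surface. World frame = base frame: x ahead of the robot, y to its left, z up, the work surface at z = 0. Lengths are in m, angles in degrees, forces in N, time in s.
With the tool pointing down it reaches from about 0.35 to 0.725 m from the base axis. Payload 4.3 kg.
Tool frame: the origin (TCP) lies on the centre line of the jaws, within the pads' length; the fingertips stand 17 mm ahead of it and the grasp point (between the pads) lies 2 mm behind it; z points along the fingers, x is the direction in which the jaws open and shut, and the axes are right-handed (so a half turn about z gives the same grasp; the last joint's range is limited). The gripper opens to 85 mm and grips with 20 to 120 N. Pads are 22 mm wide; open, the fingers measure 114 mm over their backs; the gripper's body (76 mm by 85 mm) begins 54 mm behind the grasp point. The pads swing forward as they close: fully open they stand 13 mm farther back than shut.
Start: joints at [66.675, 21.618, 4.641, 73.018, 0, 83.68], TCP at [0.168, 0.55, 0.248] pointing down, gripper open.
Joint ranges: [-156.06, 156.06], [-48.1, 94.91], [-58.44, 69.94], [-101.28, 121.22], [-78.64, 73.56], [-180, 180]. Speed limits (degrees/s): [147.25, 147.25, 180, 180, 180, 180].

### API

Orientations are given as a 3x3 rotation matrix whose columns are the frame's x, y, z axes.
In Python, from plant import ctrl gives the robot as it stands. The module is installed in compiled form; this text tells all that it offers.
- The arm moves only by the tool arm_command, never from a script. Its argument "steps" is a list of rows, each a list of 3 entries, a list of its own where there are three numbers: the shift along the tool's x, y, z in m, then the turn, a rotation vector about the tool's x, y, z in rad, then the opening in per cent of the stroke, from 0 (shut) to 100 (fully open). A call has 1 to 20 rows; each row shifts and turns the commanded pose from where the row before left it, along the tool's axes as they then stand; what a row does not reach is not made up. A row lasts 1/10 s, in which the tool goes at most 50 mm and 8.59 degrees, less where a joint would pass 70% of its speed; a pose out of reach is approached as far as the arm can. A call with a gripper value outside its range is refused whole. The fingers move at their own pace and stop on an object; "grip_force" is the grip in N (left out, the last holds). Time passes only in rows, so rows that do not move let the fingers close. It gives the time, the measured TCP pose, the force and the opening at its end, in the units of the state.
- ctrl.get_obs(): the state, without advancing time (a new reading comes with each control period).
- ctrl.camera(name): name is "scene" or "top"; returns a dict with "color" (384x512x3 uint8, blue, green, red), "mtx" (3x3 intrinsics, pixels), "xyz" and "orientation" of the camera in the world. Camera axes: x right, y down, z forward; pixel columns grow to the right and rows downward; lengths in m; the calibration is good to about 2 mm. A picture is of the moment at which its call begins. There is no depth.
- ctrl.finish_job(): hands the job in, once; it reports no verdict.
Trained networks look in a picture, given as the dict that the camera call returned (one of the last four; its "shot" number tells which), for a name from the list of things; names that differ only in an ending like _2 or _b are one class to them, and where a whole thing is asked for, a point or a joint stands for the part that bears it (a point fixed in the world has none). Each returns a list of dicts, best first, with "conf" (0 to 1); they miss things now and then, are a little off and sometimes report something else, mostly with a low value. They report only what shows in the picture. A call takes as long as a camera call.
- ctrl.masks_of(picture, label): "region" (384x512 bool, what is visible of it) and "at" ([column, row] in pixels, amid what is visible of it).
The state is a dict: "time_s": time; "q": joint angles; "qvel": joint speeds; "joint_efforts": joint torques, N m; "position": TCP position; "ee_rot": TCP orientation; "contact_force": force on the tool from outside, world axes, zero at the start; "torque": the same for the moment, N m; "width": opening from 0.0 (shut) to 1.0 (fully open).
Only numpy, scipy, OpenCV 4.12 (cv2) and the standard library are available. Lean on these libraries where they do the work, as an engineer would, in place of code of your own. Each camera call takes 0.05 s, during which the arm holds its last target. There are 200 camera calls.

## Working session

There is one attempt and no reset: what is moved stays moved. The work goes in short steps, Python scripts to look and compute and a tool call to move; the robot and the scene stay as the last step left them, time stands still between calls to the robot, and variables do not carry over. Pictures are saved under pics/ and viewed, about 8 in all and at most 12, crops included, and the job is handed in when it is done.

Besides the shell and the picture viewer there is one more tool, called after "Request:" in YAML: its name, and indented under it one key for each argument. arm_command: Moves the arm, as the interface text tells. Its arguments: {"type":"object","properties":{"steps":{"type":"array","items":{"type":"array"}},"grip_force":{"type":"number"}},"required":["steps"]}

```bash
mkdir -p pics
cat > h.py <<'E'
import numpy as np, cv2
from plant import ctrl
def proj(c,P):
    P=np.atleast_2d(P); p=(P-np.array(c["xyz"]))@np.array(c["orientation"]); q=p@np.array(c["mtx"]).T
    return q[:,:2]/q[:,2:]
def ray(c,uv,z):
    d=np.array(c["orientation"])@np.linalg.inv(np.array(c["mtx"]))@np.array([uv[0],uv[1],1.]); o=np.array(c["xyz"])
    return o+d*(z-o[2])/d[2]
E
python3 - <<'E'
from h import *
o=ctrl.get_obs(); print(o["position"],o["ee_rot"],o["contact_force"],o["width"])
im=[]
for n in("scene","top"):
    c=ctrl.camera(n); im.append(c["color"]); print(n,np.round(c["xyz"],3),np.round(c["orientation"],3).tolist(),np.round(c["mtx"],1).tolist())
    for l in["case","flap_panel","flap_pad","cover_shell","cover_lining","slide_tray","oil_bottle","objective","specimen_jar"]:
        for m in ctrl.masks_of(c,l)[:2]:
            ys,xs=np.where(m["region"]); print(l,round(m["conf"],2),np.round(m["at"]),xs.min(),xs.max(),ys.min(),ys.max(),len(xs), np.round(ray(c,m["at"],0.03),3))
    cv2.imwrite(f"pics/{n}0.png",c["color"])
E
```

```text
[0.16791004 0.54927356 0.24733194] [[ 2.92485748e-01  9.56269507e-01 -8.46440240e-04]
 [ 9.56267591e-01 -2.92486870e-01 -1.92989608e-03]
 [-2.09307344e-03 -2.44956270e-04 -9.99997780e-01]] [ 0.0687692  -0.42498255 -1.13738993] 1.0027690061102303
scene [ 0.969 -0.549  0.645] [[0.753, 0.452, -0.477], [0.657, -0.495, 0.568], [0.021, -0.742, -0.67]] [[488.3, 0.0, 258.3], [0.0, 488.3, 198.5], [0.0, 0.0, 1.0]]
case 0.87 [244. 196.] 145 333 67 309 25028 [ 0.507 -0.04   0.03 ]
flap_panel 0.55 [199. 228.] 157 245 179 278 5035 [ 0.505 -0.155  0.03 ]
cover_shell 0.9 [307. 101.] 219 332 67 208 1727 [0.387 0.318 0.03 ]
cover_lining 0.94 [272. 136.] 222 324 74 203 9283 [0.418 0.147 0.03 ]
slide_tray 0.58 [248. 252.] 241 267 229 277 731 [ 0.606 -0.14   0.03 ]
objective 0.87 [285. 311.] 272 295 292 326 661 [ 0.726 -0.19   0.03 ]
specimen_jar 0.55 [153. 205.] 152 157 188 215 108 [ 0.4   -0.171  0.03 ]
top [ 0.335 -0.044  1.12 ] [[-0.041, -0.978, 0.206], [-0.999, 0.04, -0.008], [-0.0, -0.207, -0.978]] [[492.5, 0.0, 253.0], [0.0, 492.5, 184.5], [0.0, 0.0, 1.0]]
case 0.95 [261. 185.] 212 340 126 241 7135 [ 0.563 -0.071  0.03 ]
flap_panel 0.63 [330. 173.] 317 334 133 217 199 [ 0.586 -0.228  0.03 ]
flap_pad 0.82 [322. 179.] 316 331 139 215 271 [ 0.571 -0.21   0.03 ]
flap_pad 0.53 [302. 193.] 272 330 156 228 3147 [ 0.54  -0.162  0.03 ]
cover_shell 0.55 [226. 189.] 211 247 126 240 691 [0.557 0.008 0.03 ]
cover_lining 0.66 [233. 185.] 217 248 131 235 1440 [ 0.565 -0.009  0.03 ]
oil_bottle 0.47 [235. 130.] 230 244 121 139 224 [ 0.697 -0.017  0.03 ]
objective 0.47 [305. 120.] 299 312 112 129 197 [ 0.715 -0.181  0.03 ]
specimen_jar 0.69 [298. 254.] 288 310 244 266 398 [ 0.405 -0.145  0.03 ]
specimen_jar 0.28 [238. 129.] 230 245 120 139 260 [ 0.697 -0.025  0.03 ]
```

View pics/scene0.png

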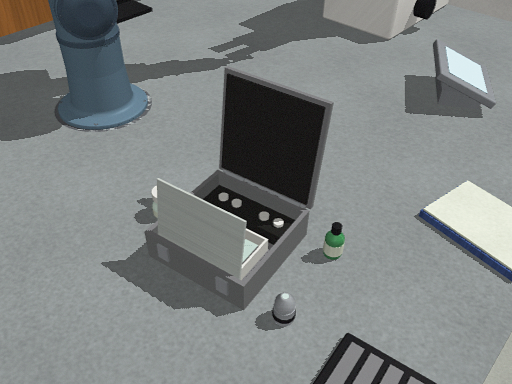

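View pics/top0.png

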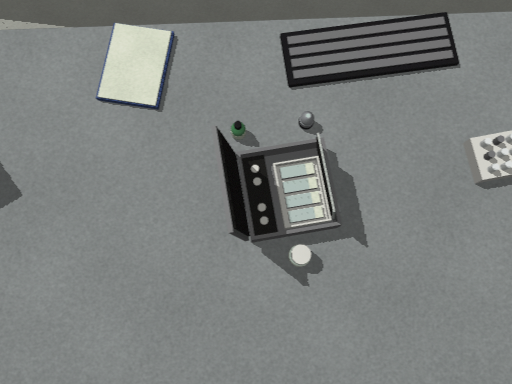

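```bash
cat >> h.py <<'E'
def R2(a): return np.array([[np.cos(a),-np.sin(a),0],[np.sin(a),np.cos(a),0],[0,0,1]])
def W(p,P): return np.asarray(P)@R2(p[2]).T+np.array([p[0],p[1],0])
def slab(w,l,lo,hi,a,s,o):
    # s=+1: extends +y when shut (flap); -1: cover ; t along normal(up when shut)
    P=[]
    for x in(-w/2,w/2):
        for r in(l[0],l[1]):
            for t in(lo,hi):
                P.append([x,o[1]+s*(r*np.cos(a)-t*np.sin(a)),o[2]+r*np.sin(a)+t*np.cos(a)])
    return np.array(P)
def parts(p):
    box=np.array([[x,y,z] for x in(-.1,.1) for y in(-.1,.1) for z in(0,.06)])
    return dict(case=box,cover=slab(.2,(0,.2),0,.013,p[3],-1,(0,.1,.0605)),lining=slab(.184,(.008,.192),0,0.0005,p[3],-1,(0,.1,.0605)),
      flap=slab(.165,(0,.115),-.004,0,p[4],1,(0,-.088,.048)))
def sil(c,p,names):
    m=np.zeros((384,512),np.uint8); q=parts(p)
    for n in names: cv2.fillConvexPoly(m,cv2.convexHull(np.round(proj(c,W(p,q[n]))*8).astype(np.int32)),1,shift=3)
    return m>0
def fill(m):
    k,_=cv2.findContours(m.astype(np.uint8),0,2); o=np.zeros(m.shape,np.uint8); cv2.drawContours(o,[max(k,key=cv2.contourArea)],-1,1,-1); return o>0
E
python3 - <<'E'
from h import *
from scipy.optimize import minimize
s=ctrl.camera("scene");t=ctrl.camera("top")
g=lambda c,l:ctrl.masks_of(c,l)[0]["region"]
T=[(s,fill(g(s,"case")),["case","cover","flap"]),(s,fill(g(s,"flap_panel")),["flap"]),(t,fill(g(t,"case")),["case","cover","flap"]),(s,fill(g(s,"cover_lining")),["lining"])]
print([x[1].sum() for x in T])
def f(p,v=0):
    r=[1-(a&m).sum()/(a|m).sum() for c,m,n in T for a in[sil(c,p,n)]]
    if v:print(np.round(r,3))
    return r[0]+r[1]+r[2]+.5*r[3]
best=None
for y in(-.1,.1,0.):
    p0=np.array([.55,-.12,y,1.7,1.6]); r=minimize(f,p0,method="Nelder-Mead",options=dict(initial_simplex=np.vstack([p0]+[p0+d for d in np.diag([.03,.03,.1,.15,.15])]),maxiter=600))
    if best is None or r.fun<best.fun: best=r
p=best.x; f(p,1); print(np.round(p,4)); np.save("p.npy",p)
out=[]
for c in(s,t):
    im=cv2.resize(c["color"],None,fx=2,fy=2,interpolation=cv2.INTER_CUBIC)
    for n,col in(("case",(0,255,0)),("cover",(0,0,255)),("flap",(255,0,255))):
        P=proj(c,W(p,parts(p)[n]))*2
        for i in range(8):
            for b in(1,2,4):
                if not i&b: cv2.line(im,tuple(np.int32(P[i])),tuple(np.int32(P[i|b])),col,1)
    u=np.int32(proj(c,W(p,[[0,0,.05]]))[0]*2); out.append(im[max(0,u[1]-290):u[1]+230,max(0,u[0]-200):u[0]+200])
h=min(o.shape[0] for o in out); cv2.imwrite("pics/fit.png",np.hstack([o[:h] for o in out]))
for l,z in(("oil_bottle",.07),("objective",.03),("specimen_jar",.055)):
    for c in(s,t):
        for m in ctrl.masks_of(c,l)[:1]:
            a=ray(c,m["at"],.03); print(l,c is t,np.round(a,3),"case frame",np.round((a-[p[0],p[1],0])@R2(p[2]),3))
E
```

```text
Traceback (most recent call last):
IndexError: list index out of range
```

```bash
cat > fit.py <<'E'
from h import *
from scipy.optimize import minimize
import sys
def g(c,l):
    k=ctrl.masks_of(c,l); print(l,[(round(m["conf"],2),int(m["region"].sum())) for m in k]); return k[0]["region"] if k else None
s=ctrl.camera("scene");t=ctrl.camera("top")
T=[(c,fill(m),n) for c,l,n in[(s,"case",["case","cover","flap"]),(s,"flap_panel",["flap"]),(t,"case",["case","cover","flap"]),(s,"cover_lining",["lining"])] for m in[g(c,l)] if m is not None]
def f(p,v=0):
    r=[1-(a&m).sum()/(a|m).sum() for c,m,n in T for a in[sil(c,p,n)]]
    if v:print(np.round(r,3))
    return sum(r)
best=None
for y in(-.1,.1,0.):
    p0=np.array([.55,-.12,y,1.7,1.6]); r=minimize(f,p0,method="Nelder-Mead",options=dict(initial_simplex=np.vstack([p0]+[p0+d for d in np.diag([.03,.03,.1,.15,.15])]),maxiter=600))
    if best is None or r.fun<best.fun: best=r
p=best.x; f(p,1); print(np.round(p,4)); np.save("p.npy",p)
out=[]
for c in(s,t):
    im=cv2.resize(c["color"],None,fx=2,fy=2,interpolation=cv2.INTER_CUBIC)
    for n,col in(("case",(0,255,0)),("cover",(0,0,255)),("flap",(255,0,255))):
        P=proj(c,W(p,parts(p)[n]))*2
        for i in range(8):
            for b in(1,2,4):
                if not i&b: cv2.line(im,tuple(np.int32(P[i])),tuple(np.int32(P[i|b])),col,1)
    u=np.int32(proj(c,W(p,[[0,0,.05]]))[0]*2); out.append(im[max(0,u[1]-290):u[1]+230,max(0,u[0]-200):u[0]+200])
h=min(o.shape[0] for o in out); cv2.imwrite("pics/fit.png",np.hstack([o[:h] for o in out]))
for l in("oil_bottle","objective","specimen_jar"):
    for c in(s,t):
        for m in ctrl.masks_of(c,l)[:1]:
            a=ray(c,m["at"],.03); print(l,c is t,np.round(a,3),"case frame",np.round((a-[p[0],p[1],0])@R2(p[2]),3))
E
python3 fit.py
```

```text
case [(0.65, 24563)]
flap_panel [(0.65, 5188)]
case [(0.56, 7194)]
cover_lining [(0.64, 9295)]
[0.023 0.026 0.029 0.018]
[ 0.5505 -0.1259  0.1278  1.691   1.4578]
oil_bottle False [ 0.697 -0.029  0.03 ] case frame [0.158 0.077 0.03 ]
oil_bottle True [ 0.698 -0.027  0.03 ] case frame [0.159 0.08  0.03 ]
objective False [ 0.723 -0.189  0.03 ] case frame [ 0.163 -0.085  0.03 ]
objective True [ 0.711 -0.175  0.03 ] case frame [ 0.152 -0.069  0.03 ]
specimen_jar False [ 0.39  -0.158  0.03 ] case frame [-0.163 -0.011  0.03 ]
specimen_jar True [ 0.403 -0.149  0.03 ] case frame [-0.149 -0.004  0.03 ]
```

View pics/fit.png

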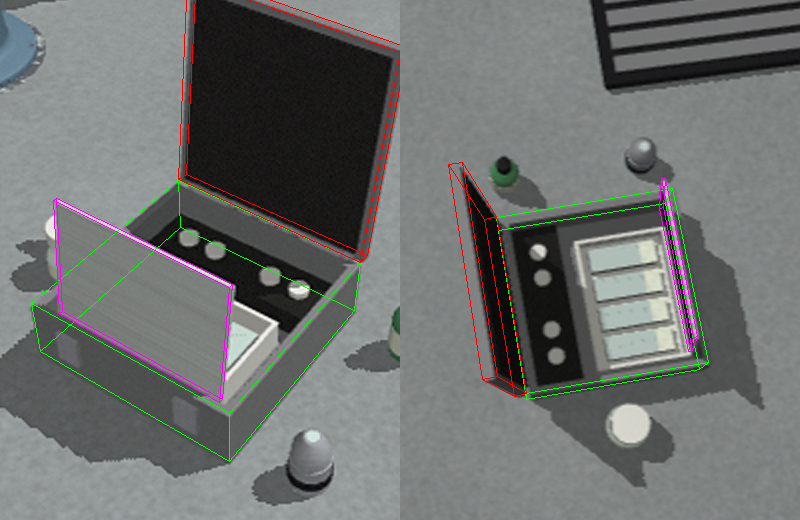

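The overlay matches both views: box, cover and flap outlines sit on their edges. The case is at (0.5505, -0.126) with yaw 0.128; the cover is at 1.69 rad and the flap at 1.46. I'll align the tool x with the case x, shut the jaws, and travel above everything.

Request:
arm_command:
  steps:
    - [[0,0,-0.009],[0,0,0.1434],0]
    - [[0,0,-0.009],[0,0,0.1434],0]
    - [[0,0,-0.009],[0,0,0.1434],0]
    - [[0,0,-0.009],[0,0,0.1434],0]
    - [[0,0,-0.009],[0,0,0.1434],0]
    - [[0,0,-0.009],[0,0,0.1434],0]
    - [[0,0,-0.009],[0,0,0.1434],0]
    - [[0,0,-0.009],[0,0,0.1434],0]
    - [[0.0122,0.0362,0],[0,0,0],0]
    - [[0.0122,0.0362,0],[0,0,0],0]
    - [[0.0122,0.0362,0],[0,0,0],0]
    - [[0.0122,0.0362,0],[0,0,0],0]
    - [[0.0122,0.0362,0],[0,0,0],0]
    - [[0.0122,0.0362,0],[0,0,0],0]
    - [[0.0122,0.0362,0],[0,0,0],0]
    - [[0.0122,0.0362,0],[0,0,0],0]
    - [[0.0122,0.0362,0],[0,0,0],0]
    - [[0.0122,0.0362,0],[0,0,0],0]
    - [[0.0122,0.0362,0],[0,0,0],0]
    - [[0.0122,0.0362,0],[0,0,0],0]

```text
time_s: 3.85
position: [0.3687, 0.136, 0.3206]
ee_rot: [[0.992, 0.127, 0.001], [0.127, -0.992, 0.0], [0.001, -0.0, -1.0]]
contact_force: [1.1, -0.1, -0.7]
width: -0.001
```

```bash
cat > st.py <<'E'
from h import *
o=ctrl.get_obs();p=np.load("p.npy");c=R2(p[2])
print(round(o["time_s"],2),"case",np.round((o["position"]-np.array([p[0],p[1],0]))@c,4),"F",np.round(np.array(o["contact_force"])@c,2),"w",round(o["width"],3)); print(np.round(c.T@np.array(o["ee_rot"]),3).tolist(),np.round(o["q"],1))
E
python3 st.py
```

```text
3.85 case [-0.1469  0.283   0.3206] F [ 1.07 -0.25 -0.73] w -0.001
[[1.0, -0.001, 0.001], [-0.001, -1.0, 0.0], [0.001, -0.0, -1.0]] [ 11.   -0.3 -11.8  78.4   0.   93.7]
```

Request:
arm_command:
  steps:
    - [[0.0122,0.0362,0],[0,0,0],0]
    - [[0.0122,0.0362,0],[0,0,0],0]
    - [[0.0122,0.0362,0],[0,0,0],0]
    - [[0.0122,0.0362,0],[0,0,0],0]
    - [[0.0122,0.0362,0],[0,0,0],0]
    - [[0.0122,0.0362,0],[0,0,0],0]
    - [[0.0122,0.0362,0],[0,0,0],0]
    - [[0.0122,0.0362,0],[0,0,0],0]
    - [[0.0122,0.0362,0],[0,0,0],0]
    - [[0.0122,0.0362,0],[0,0,0],0]
    - [[0.0122,0.0362,0],[0,0,0],0]
    - [[0.0122,0.0362,0],[0,0,0],0]
    - [[0,0,0.024],[0,0,0],0]
    - [[0,0,0.024],[0,0,0],0]
    - [[0,0,0.024],[0,0,0],0]
    - [[0,0,0.024],[0,0,0],0]
    - [[0,0,0.024],[0,0,0],0]
    - [[0,0,0.024],[0,0,0],0]
    - [[0,0,0.024],[0,0,0],0]
    - [[0,0,0],[0,0,0],0]

```text
time_s: 5.85
position: [0.5661, -0.2734, 0.1485]
ee_rot: [[0.992, 0.126, -0.006], [0.126, -0.992, 0.004], [-0.006, -0.005, -1.0]]
contact_force: [-0.4, 0.6, 0.3]
width: 0.002
```

```bash
python3 st.py
python3 - <<'E'
import numpy as np
# flap arc, corner half 11 mm: TCP y,z at angles
for a in np.linspace(1.458,0,13):
    r=.088; print(round(a,2),np.round([-.088+r*np.cos(a)-.011,.048+r*np.sin(a)+.017],4))
E
```

```text
5.85 case [-0.0033 -0.1483  0.1485] F [-0.31  0.69  0.33] w 0.002
[[1.0, -0.001, -0.006], [-0.001, -1.0, 0.005], [-0.006, -0.005, -1.0]] [-31.6  30.6   3.8  63.6   0.   51.2]
1.46 [-0.0891  0.1524]
1.34 [-0.0786  0.1506]
1.21 [-0.0683  0.1475]
1.09 [-0.0586  0.1432]
0.97 [-0.0494  0.1377]
0.85 [-0.041   0.1311]
0.73 [-0.0334  0.1236]
0.61 [-0.0267  0.1152]
0.49 [-0.0212  0.1061]
0.36 [-0.0168  0.0964]
0.24 [-0.0136  0.0862]
0.12 [-0.0116  0.0757]
0.0 [-0.011  0.065]
```

Request:
arm_command:
  steps:
    - [[0,-0.02,0],[0,0,0],0]
    - [[0,-0.02,0],[0,0,0],0]
    - [[0,-0.019,0],[0,0,0],0]
    - [[0,-0.0105,0.002],[0,0,0],0]
    - [[0,-0.0103,0.003],[0,0,0],0]
    - [[0,-0.0097,0.0043],[0,0,0],0]
    - [[0,-0.0092,0.0055],[0,0,0],0]
    - [[0,-0.0084,0.0066],[0,0,0],0]
    - [[0,-0.0076,0.0075],[0,0,0],0]
    - [[0,-0.0067,0.0084],[0,0,0],0]
    - [[0,-0.0055,0.0091],[0,0,0],0]
    - [[0,-0.0044,0.0097],[0,0,0],0]
    - [[0,-0.0032,0.0102],[0,0,0],0]
    - [[0,-0.002,0.0105],[0,0,0],0]
    - [[0,0,0.005],[0,0,0],0]
    - [[0,0,0.003],[0,0,0],0]
    - [[0,0,0],[0,0,0],0]

```text
time_s: 7.55
position: [0.5509, -0.1396, 0.067]
ee_rot: [[0.992, 0.126, -0.001], [0.126, -0.992, 0.0], [-0.001, -0.0, -1.0]]
contact_force: [-0.7, -0.3, -0.3]
width: -0.001
```

```bash
python3 st.py
```

```text
7.55 case [-0.0013 -0.0136  0.067 ] F [-0.71 -0.23 -0.33] w -0.001
[[1.0, -0.001, -0.001], [-0.001, -1.0, 0.0], [-0.001, -0.0, -1.0]] [-20.6  27.6 -14.3  48.2   0.   62.1]
```

Nearly flat (tip about 2 mm above the folded face). I'll press on gently.

Request:
arm_command:
  steps:
    - [[0,0,0.001],[0,0,0],0]
    - [[0,0,0.001],[0,0,0],0]
    - [[0,0,0.001],[0,0,0],0]
    - [[0,0,0.001],[0,0,0],0]
    - [[0,0,0.001],[0,0,0],0]
    - [[0,0,0],[0,0,0],0]
    - [[0,0,0],[0,0,0],0]

```text
time_s: 8.25
position: [0.5518, -0.1398, 0.0647]
ee_rot: [[0.992, 0.126, 0.002], [0.126, -0.992, -0.001], [0.002, 0.001, -1.0]]
contact_force: [-4.4, 1.6, 13.5]
width: -0.002
```

```bash
python3 st.py
python3 - <<'E'
from h import *
a,b=ctrl.camera("scene"),ctrl.camera("top")
cv2.imwrite("pics/f1.png",np.hstack([cv2.resize(a["color"][40:320,120:360],None,fx=1.6,fy=1.6),cv2.resize(b["color"][80:280,190:390],(448,448))])[:, :800])
E
```

```text
8.25 case [-0.0005 -0.0139  0.0647] F [-4.2   2.16 13.48] w -0.002
[[1.0, -0.001, 0.002], [-0.001, -1.0, -0.001], [0.002, 0.001, -1.0]] [-20.6  27.7 -14.5  47.7  -0.   62.1]
```

View pics/f1.png

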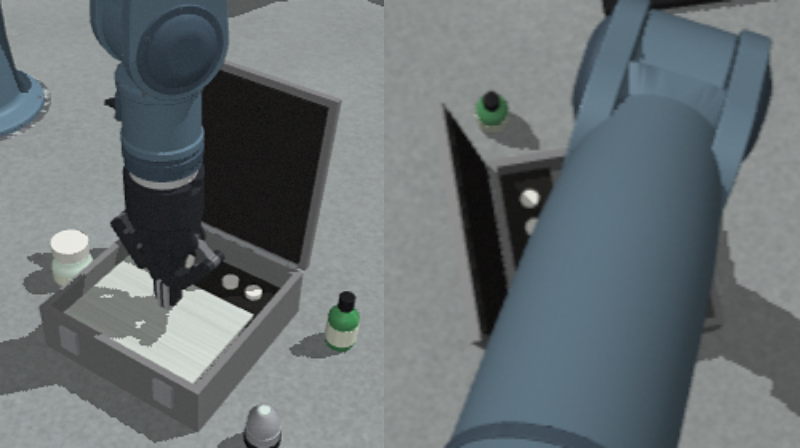

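Flap lies flat (tip at 47.7 mm with 13.5 N reaction), cover still open. Next I go up and over the cover to its outer side.

Request:
arm_command:
  steps:
    - [[0,0,-0.015],[0,0,0],0]
    - [[0,0,-0.032],[0,0,0],0]
    - [[0,0,-0.032],[0,0,0],0]
    - [[0,0,-0.032],[0,0,0],0]
    - [[0,0,-0.032],[0,0,0],0]
    - [[0,0,-0.032],[0,0,0],0]
    - [[0,0,-0.032],[0,0,0],0]
    - [[0,0,-0.032],[0,0,0],0]
    - [[0,0,-0.032],[0,0,0],0]
    - [[0,0,0],[0,0,0],0]
    - [[0,-0.03,0],[0,0,0],0]
    - [[0,-0.03,0],[0,0,0],0]
    - [[0,-0.03,0],[0,0,0],0]
    - [[0,-0.03,0],[0,0,0],0]
    - [[0,-0.03,0],[0,0,0],0]
    - [[0,-0.03,0],[0,0,0],0]
    - [[0,-0.03,0],[0,0,0],0]
    - [[0,0,0],[0,0,0],0]
    - [[0,0,0],[0,0,0],0]

```text
time_s: 10.25
position: [0.5243, 0.0691, 0.3329]
ee_rot: [[0.992, 0.128, -0.001], [0.128, -0.992, -0.0], [-0.001, 0.0, -1.0]]
contact_force: [0.1, 0.2, 0.3]
width: -0.002
```

```bash
python3 st.py
python3 - <<'E'
import numpy as np
for a in np.linspace(1.57,0,25):
    r=.178;t=.013; print(round(a,2),np.round([.1-r*np.cos(a)+t*np.sin(a)+.011,.0605+r*np.sin(a)+t*np.cos(a)+.017],4))
E
```

```text
10.25 case [-0.0011  0.1968  0.3329] F [0.11 0.2  0.26] w -0.002
[[1.0, 0.0, -0.001], [0.0, -1.0, -0.0], [-0.001, 0.0, -1.0]] [ 0.6 15.8  8.9 83.1 -0.  83.3]
1.57 [0.1239 0.2555]
1.5 [0.1122 0.256 ]
1.44 [0.1005 0.2557]
1.37 [0.0889 0.2546]
1.31 [0.0774 0.2528]
1.24 [0.066  0.2502]
1.18 [0.0548 0.2469]
1.11 [0.0438 0.2429]
1.05 [0.0332 0.2381]
0.98 [0.0228 0.2327]
0.92 [0.0129 0.2266]
0.85 [0.0033 0.2199]
0.79 [-0.0057  0.2125]
0.72 [-0.0143  0.2046]
0.65 [-0.0223  0.1961]
0.59 [-0.0298  0.1872]
0.52 [-0.0367  0.1777]
0.46 [-0.0429  0.1679]
0.39 [-0.0485  0.1576]
0.33 [-0.0534  0.147 ]
0.26 [-0.0576  0.1361]
0.2 [-0.061  0.125]
0.13 [-0.0638  0.1136]
0.07 [-0.0658  0.1021]
0.0 [-0.067   0.0905]
```

Request:
arm_command:
  steps:
    - [[0,0,0.025],[0,0,0],0]
    - [[0,0,0.026],[0,0,0],0]
    - [[0,0,0.026],[0,0,0],0]
    - [[0,0,0],[0,0,0],0]
    - [[0,0.015,0],[0,0,0],0]
    - [[0,0.015,0],[0,0,0],0]
    - [[0,0.015,0],[0,0,0],0]
    - [[0,0.014,0],[0,0,0],0]
    - [[0,0.014,0],[0,0,0],0]
    - [[0,0.0117,0],[0,0,0],0]
    - [[0,0.0117,0],[0,0,0],0]
    - [[0,0.0116,0.001],[0,0,0],0]
    - [[0,0.0115,0.0018],[0,0,0],0]
    - [[0,0.0114,0.0026],[0,0,0],0]
    - [[0,0.0112,0.0033],[0,0,0],0]
    - [[0,0.011,0.004],[0,0,0],0]
    - [[0,0.0106,0.0048],[0,0,0],0]
    - [[0,0,0],[0,0,0],0]

```text
time_s: 12.05
position: [0.5449, -0.0951, 0.2377]
ee_rot: [[0.992, 0.125, -0.002], [0.125, -0.992, -0.0], [-0.002, 0.0, -1.0]]
contact_force: [-0.4, -0.2, -0.0]
width: -0.003
```

```bash
python3 st.py
python3 - <<'E'
from h import *
a,b=ctrl.camera("scene"),ctrl.camera("top")
cv2.imwrite("pics/f2.png",np.hstack([cv2.resize(a["color"][40:320,120:360],None,fx=1.6,fy=1.6),cv2.resize(b["color"][80:280,190:390],(448,448))])[:, :800])
E
```

```text
12.05 case [-0.0017  0.0313  0.2377] F [-0.46 -0.19 -0.02] w -0.003
[[1.0, -0.003, -0.002], [-0.003, -1.0, -0.0], [-0.002, 0.0, -1.0]] [-16.4  19.3  -0.3  70.5  -0.1  66.4]
```

View pics/f2.png

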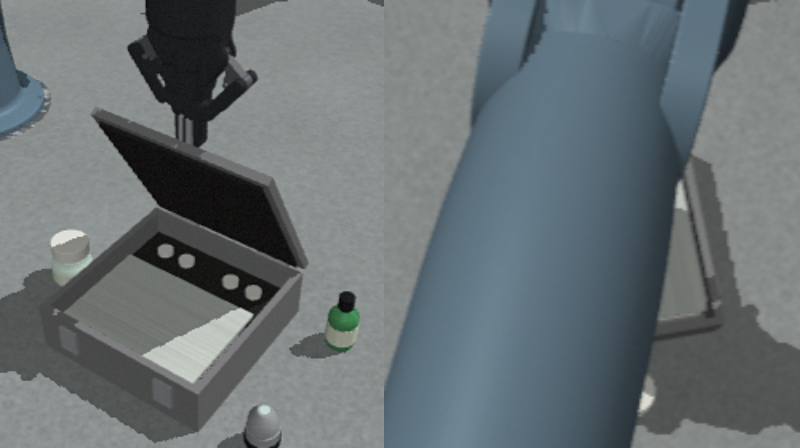

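The flap stays flat and the cover follows the fingertip (about 1.0 rad). I'll continue the arc.

Request:
arm_command:
  steps:
    - [[0,0.0104,0.0054],[0,0,0],0]
    - [[0,0.0099,0.0061],[0,0,0],0]
    - [[0,0.0096,0.0067],[0,0,0],0]
    - [[0,0.009,0.0074],[0,0,0],0]
    - [[0,0.0086,0.0079],[0,0,0],0]
    - [[0,0.008,0.0085],[0,0,0],0]
    - [[0,0.0075,0.0089],[0,0,0],0]
    - [[0,0.0069,0.0095],[0,0,0],0]
    - [[0,0.0062,0.0098],[0,0,0],0]
    - [[0,0.0056,0.0103],[0,0,0],0]
    - [[0,0.0049,0.0106],[0,0,0],0]
    - [[0,0.0042,0.0109],[0,0,0],0]
    - [[0,0.0034,0.0111],[0,0,0],0]
    - [[0,0.0028,0.0114],[0,0,0],0]
    - [[0,0.002,0.0095],[0,0,0],0]
    - [[0,0,0.0065],[0,0,0],0]
    - [[0,0,0.005],[0,0,0],0]
    - [[0,0,0],[0,0,0],0]

```text
time_s: 13.95
position: [0.5573, -0.1912, 0.0926]
ee_rot: [[0.992, 0.127, -0.001], [0.127, -0.992, 0.001], [-0.001, -0.001, -1.0]]
contact_force: [-0.3, -0.0, 0.8]
width: -0.0
```

```bash
python3 st.py
```

```text
13.95 case [-0.0016 -0.0656  0.0926] F [-0.27  0.03  0.83] w -0.0
[[1.0, -0.001, -0.001], [-0.001, -1.0, 0.001], [-0.001, -0.001, -1.0]] [-25.1  28.4  -8.7  53.    0.   57.6]
```

Request:
arm_command:
  steps:
    - [[0,0,0.001],[0,0,0],0]
    - [[0,0,0.001],[0,0,0],0]
    - [[0,0,0.001],[0,0,0],0]
    - [[0,0,0.001],[0,0,0],0]
    - [[0,0,0.001],[0,0,0],0]
    - [[0,0,0],[0,0,0],0]
    - [[0,0,0],[0,0,0],0]
    - [[0,0,0],[0,0,0],0]

```text
time_s: 14.75
position: [0.5582, -0.1918, 0.0904]
ee_rot: [[0.992, 0.127, 0.001], [0.127, -0.992, -0.0], [0.001, 0.001, -1.0]]
contact_force: [-3.7, 1.5, 9.9]
width: 0.001
```

```bash
python3 st.py
```

```text
14.75 case [-0.0008 -0.0663  0.0904] F [-3.46  1.99  9.86] w 0.001
[[1.0, -0.001, 0.001], [-0.001, -1.0, -0.001], [0.001, 0.001, -1.0]] [-25.1  28.5  -9.   52.5   0.   57.6]
```

The tip is at 73.4 mm (expected 73.5) with a 10 N reaction, so the cover is on its stop. Now I withdraw upwards and check.

Request:
arm_command:
  steps:
    - [[0,0,-0.01],[0,0,0],0]
    - [[0,0,-0.03],[0,0,0],0]
    - [[0,0,-0.03],[0,0,0],0]
    - [[0,0,-0.03],[0,0,0],0]
    - [[0,0,-0.03],[0,0,0],0]
    - [[0,0,-0.03],[0,0,0],0]
    - [[0,0,-0.03],[0,0,0],0]
    - [[-0.02,-0.035,0],[0,0,0],0]
    - [[-0.02,-0.035,0],[0,0,0],0]
    - [[-0.02,-0.035,0],[0,0,0],0]
    - [[-0.02,-0.035,0],[0,0,0],0]
    - [[-0.02,-0.035,0],[0,0,0],0]
    - [[-0.02,-0.035,0],[0,0,0],0]
    - [[-0.02,-0.035,0],[0,0,0],0]
    - [[0,-0.035,0],[0,0,0],0]
    - [[0,-0.035,0],[0,0,0],0]
    - [[0,-0.035,0],[0,0,0],0]
    - [[0,0,0],[0,0,0],0]
    - [[0,0,0],[0,0,0],0]

```text
time_s: 16.65
position: [0.3746, 0.138, 0.2788]
ee_rot: [[0.992, 0.129, 0.001], [0.129, -0.992, -0.0], [0.001, 0.0, -1.0]]
contact_force: [1.0, -0.7, -0.6]
width: -0.003
```

```bash
python3 st.py
python3 - <<'E'
from h import *
a,b=ctrl.camera("scene"),ctrl.camera("top"); p=np.load("p.npy"); p[3]=0;p[4]=0
for c in(a,b):
    for l in("oil_bottle","objective","specimen_jar"):
        for m in ctrl.masks_of(c,l)[:1]: print(l,np.round(m["conf"],2),np.round(ray(c,m["at"],.03),3))
    P=np.int32(proj(c,W(p,parts(p)["cover"])))
    for i in range(8):
        for k in(1,2,4):
            if not i&k: cv2.line(c["color"],tuple(map(int,P[i])),tuple(map(int,P[i|k])),(0,0,255),1)
cv2.imwrite("pics/f3.png",np.hstack([cv2.resize(a["color"][40:350,120:360],(347,448)),cv2.resize(b["color"][80:280,190:390],(448,448))]))
E
```

```text
16.65 case [-0.1408  0.2842  0.2788] F [ 0.88 -0.86 -0.63] w -0.003
[[1.0, 0.001, 0.001], [0.001, -1.0, -0.0], [0.001, 0.0, -1.0]] [ 11.1   0.7 -16.9  72.3  -0.   93.7]
oil_bottle 0.95 [ 0.698 -0.022  0.03 ]
objective 0.95 [ 0.724 -0.189  0.03 ]
specimen_jar 0.59 [ 0.395 -0.151  0.03 ]
objective 0.48 [ 0.713 -0.18   0.03 ]
specimen_jar 0.82 [ 0.407 -0.143  0.03 ]
```

View pics/f3.png

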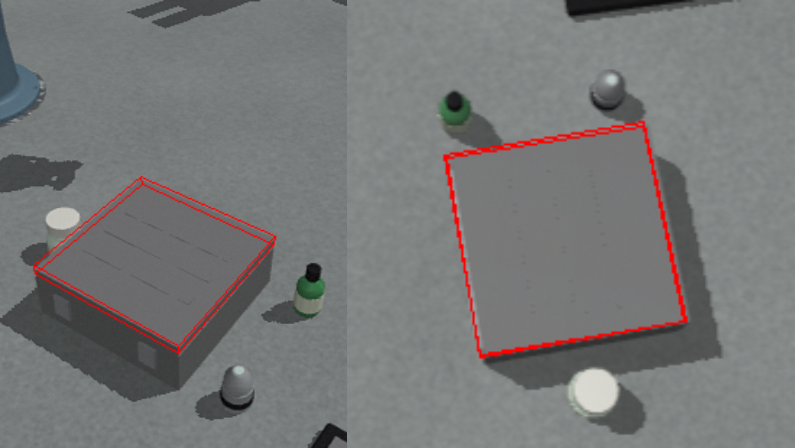

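The cover matches the drawn shut outline in both views, the loose things stand where they were, and the arm is clear. I'm handing in.

```bash
python3 -c "
from plant import ctrl; ctrl.finish_job()"
```

```text
the job is handed in; nothing more can be done
```

The slides are put away and the job is handed in at about 17 s of the 58 s. I used shut fingers only: I pushed the flap down in an arc and pressed it onto its stop, then swung the cover shut at about 0.65 rad/s and pressed it home.

- **Flap:** it reached its stop, with the fingertip at 47.7 mm (48 expected) and a 13.5 N reaction. It was still flat in the picture taken with the cover half down.
- **Cover:** it reached its stop, with the fingertip at 73.4 mm (73.5 expected) and a 10 N reaction. In the last pictures it matched the drawn shut outline from both cameras.
- **Bottle, lens and jar:** all three were upright. Where they were found again, they read within about 9 mm of their first positions, which is about the detection scatter. The top camera did not detect the bottle in the last check, though it is plainly visible in that picture.
- **Slide tray:** it is hidden under the flap and cover, so I could not check it at the end. Nothing touched it directly.
- **Arm:** it ended clear of everything.

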